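Dial open the stall's takings box

ROBOT

A 6-joint arm with a two-finger parallel gripper is mounted at the origin on a cart in front of the work surface, level with it; the furniture and walls round the work are solid. World frame = base frame: x ahead of the robot, y to its left, z up, the work surface at z = 0. Lengths are in m, angles in rad, forces in N, time in s.
With the tool pointing down it reaches from about 0.3 to 0.825 m from the base axis. Payload 5.4 kg.
Tool frame: the origin (TCP) lies at the very end of the fingers, on their centre line; the grasp point (between the pads) lies 19 mm behind it; z points along the fingers, y is the line along which they close (so a half turn about z gives the same grasp; the last joint's range is limited). The gripper opens to 92 mm and grips with 3 to 60 N. Pads are 20 mm wide; open, the fingers measure 128 mm over their backs; the gripper's body (75 mm by 189 mm) begins 69 mm behind the grasp point.
Start: joints at [1.138, 0.158, 1.597, -0, 1.386, -0.21], TCP at [0.127, 0.561, 0.215] pointing down, gripper open.
Joint ranges: [-2.91, 2.91], [-0.94, 2.29], [0.18, 2.7], [-1.29, 4.43], [0.17, 2.64], [-3, 3]. Speed limits (rad/s): [2.57, 2.57, 3.14, 3.14, 3.14, 3.14].

INTERFACE

Orientations are given as a rotation vector (axis times angle).
In Python, from workcell import bot gives the robot as it stands. Calls block until the motion is done:
- bot.goto(position, orientation): joint-space move of the TCP to a pose.
- bot.line_to(position, rot=None, max_speed=0.15): straight line of the TCP; rot=None keeps the orientation; max_speed is the mean speed in m/s.
- bot.set_joints(angles): joint-space move.
- bot.set_gripper(opening, newtons=None): opening from 0.0 (shut) to 1.0 (fully open); newtons is the grip in N (None keeps the last); returns when the fingers have stopped.
- bot.hold(seconds).
- bot.inverse_kinematics(position, orientation): joint angles nearest the present ones, or None.
- bot.read_camera(name): name is "scene" or "top"; returns a dict with "pixels" (400x640x3 uint8, blue, green, red), "fx", "fy", "cx", "cy" (pixels), "k1" (the pictures are not rectified: a ray, as slopes to the right and down, at radius r is drawn at 1 + k1 r^2 times it, then the intrinsics apply), "R" (3x3) and "t" (3): a world point X has camera coordinates R X + t. Camera axes: x right, y down, z forward; pixel columns grow to the right and rows downward; lengths in m; the calibration is good to about 2 mm. A picture is of the moment at which its call begins. There is no depth.
A pose or a line that the arm cannot do raises bot.MotionError and nothing moves.
- bot.job_done(): hands the job in; it is judged then, once.
Readings, each from a call of its own:
- bot.current_clock(): time.
- bot.current_joints(): joint angles.
- bot.current_joint_vel(): joint speeds.
- bot.current_effort(): joint torques, N m.
- bot.current_ee_pos(): TCP position.
- bot.current_tool_rot(): TCP orientation.
- bot.current_contact_force(): force on the tool from outside, world axes, zero at the start.
- bot.current_ft_torque(): the same for the moment, N m.
- bot.current_opening(): opening from 0.0 (shut) to 1.0 (fully open).
- bot.current_grip_force(): force on a finger pad.
Only numpy, scipy, OpenCV 4.12 (cv2) and the standard library are available. Lean on these libraries where they do the work, as an engineer would, in place of code of your own. Each camera call takes 0.05 s, during which the arm holds its last target. There are 200 camera calls.

TASK

Open the stall's takings box. Its dial's marks count clockwise like the hours of a clock, with 12 at the long double mark by the hinge: turn the peg counter-clockwise, pass mark 10 twice and stop on it the third time; turn back clockwise, pass mark 3 once and stop on it the second time; then turn slowly counter-clockwise until you feel the dial catch, and do not force it. Then swing the lid wide open so that it stands by itself, and let go, leaving everything else on the worktop where it is.

Things in the scene. Friction and masses are not known exactly. Their poses are not given: they have to be found in the camera images.
- dial (a joint): Angle of the dial, rad, over several turns without stops. 0 = peg at the long double mark (12); grows counter-clockwise from above, so mark m is at -m*0.5236 plus whole turns (6.2832). Turns with 1 to 4 N at the peg. It drives two loose wheels inside: each must be brought to its mark by whole passes and left within 8 degrees of it; overshooting and coming back spoils it.
- dial_centre (a point): Point on the axis of the dial, at the height of its face. The dial is a black disc 88 mm across on the lid of the takings box, its face 9 mm above the lid's sheet, with a flat steel hub (20 mm across, 3 mm high). Axes as the lid's: x to the hinge side, z up out of the lid. A fixed aluminium ring, 120 mm across, lies round it with twelve dark marks like a clock's hours.
- mark_12 (a point): The long double mark on the ring, 53 mm from the dial's axis on the hinge side (+x): mark 12. The others follow clockwise seen from above, 30 degrees apart: 3 lies in the -y direction, 6 towards the handle, 9 in +y (3, 6 and 9 are longer than the rest).
- dial_peg: Steel peg by which the dial is turned: upright, 14 mm across, 34 mm high, revolving freely on its own axis, 30 mm from the dial's axis; a white line on the dial runs through it from hub to edge. Origin at its centre, 17 mm above the dial's face.
- lock_cam: Drive cam of the lock, hidden under the lid on the dial's axis, turning with the dial. After the last reversal the dial runs free for 60 to 150 degrees (not marked, differs each time); then, peg slower than 50 mm/s, a spring bolt drops into the cam: the dial stops dead, is held, and the lid is free. Over 25 N at the peg then forces the lock. No catch in 3/4 turn: combination missed, dial it all again.
- lid_handle: Steel bow handle near the front edge of the lid: a round grip 11 mm thick along y that revolves on its bar, clear for 84 mm between the posts, its axis 36 mm above the lid's sheet. Origin at the middle of the bar; axes as the lid's.
- lid_hinge (a point): Middle of the lid's hinge line on the far top edge of the box, 100 mm above the worktop; the lid turns about the y axis here. With the lid shut the handle's bar lies 197 mm in front of it (-x) and 40 mm above it.
- lid (a joint): Opening angle of the lid, rad: 0 shut, stop at 1.4 (80 degrees). Stiff hinge: the lid stays at any angle; lifting it by the handle takes about 7 N. While bolted it gives about 3 mm at the handle and no more.
- takings_box: The takings box: a low grey steel cash safe, 220 mm deep (x), 185 mm wide (y), 100 mm high without the lid, fixed to the worktop. Origin at the centre of its underside; x to the hinge side. Left of it a fixed shelf stands 0.5 m over the worktop on steel legs, its nearest corner about at x 0.67, y 0.09; the way in from the left leads round the front of it.
- small_bowl: Bystander: 13 cm plain steel bowl; leave it where it is. Origin at the centre of its underside.
- steel_cup: Bystander: steel measuring cup with a tab handle, 135x124x53 mm; leave it where it is. Origin at the centre of its underside.
- order_pad: Bystander: spiral notebook, 140x94x14 mm; leave it where it is. Origin at the centre of its underside.
- pen: Bystander: ball pen, 139 mm long; leave it where it is. Origin at the centre of its underside.
- kitchen_timer: Bystander: round wind-up kitchen timer, 65 mm across, 46 mm high; leave it where it is. Origin at the centre of its underside.
- pepper_shaker: Bystander: shaker with a steel cap, 44 mm across, 90 mm high; leave it where it is. Origin at the centre of its underside.
- sauce_red: Bystander: squeeze bottle with a nozzle, 52 mm across, 165 mm high; leave it where it is. Origin at the centre of its underside.

How it is judged:
At the end, for the whole second after the job is handed in: The lid of the takings box stands open by more than 0.8 rad (46 degrees) and at rest. It can only be raised once both wheels of the lock are within about 8 degrees of their marks and the dial has caught (value of joint lid above 0.8 rad and velocity of joint lid between -0.05 and 0.05 rad/s); the robot touches nothing.
It fails at once if the dial is forced: more than 30 N on the lock's cam (about 25 N at the peg) (contact force between lock_cam and anything else above 30 N).
It fails at once if something else on the worktop is pushed more than 30 mm from its place (distance of any of small_bowl, steel_cup, order_pad, pen, kitchen_timer, pepper_shaker, sauce_red from where it was at the start of the episode above 0.03 m).
It also fails if it takes over 72 s, if anything falls off the work surface, if the arm or the gripper's body presses on something with over 40 N, if the wrist force passes 120 N, or if a joint passes its speed limit or range.

## Working session

There is one attempt and no reset: what is moved stays moved. The work goes in short steps, each a Python script; the robot and the scene stay as the last script left them, time stands still between calls to the robot, and variables do not carry over. Pictures are saved under pics/ and viewed, at most 10 in all, crops included, and the job is handed in when it is done.

```bash
ls; mkdir -p pics; python3 - <<'E'
from workcell import bot
import cv2,numpy as np
for n in ("scene","top"):
    c=bot.read_camera(n); cv2.imwrite(f"pics/{n}0.png",c["pixels"])
    print(n,c["fx"],c["fy"],c["cx"],c["cy"],c["k1"],(-c["R"].T@c["t"]).round(3),c["R"].round(3).tolist())
print(bot.current_clock(),bot.current_tool_rot(),bot.current_opening())
E
```

```text
pics
scene 480.66844150398424 480.66844150398424 317.1791656098357 200.43151543348455 -0.02881177003150249 [-0.612 -0.937  0.762] [[0.622, -0.783, -0.019], [-0.326, -0.237, -0.915], [0.712, 0.575, -0.403]]
top 493.75911356842994 493.75911356842994 311.9992523353661 201.51541865553295 -0.09836807549167143 [0.303 0.032 1.479] [[-0.013, -1.0, 0.018], [-0.985, 0.01, -0.171], [0.171, -0.02, -0.985]]
0.1 [-3.49187481e-01 -3.12163549e+00  2.43734452e-03] 0.9987785748448542
```

View pics/top0.png

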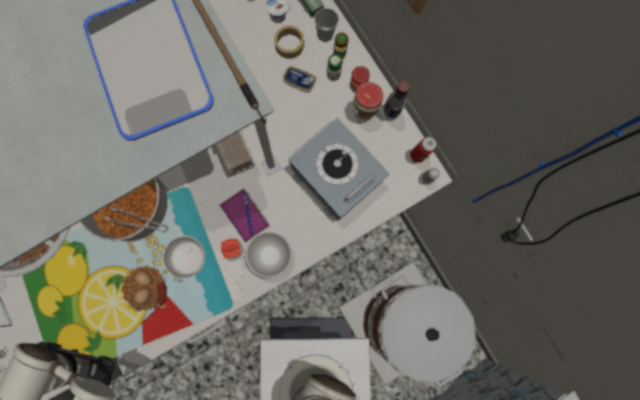

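View pics/scene0.png

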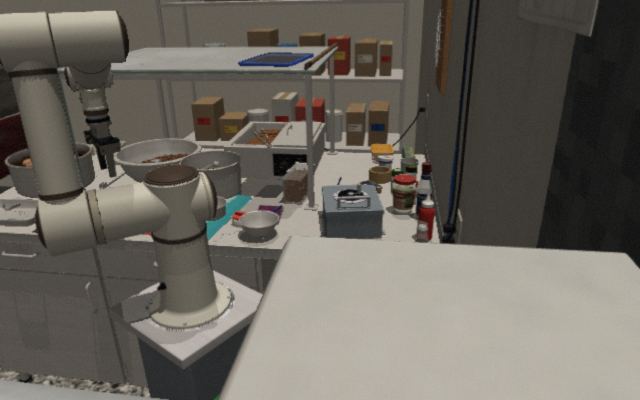

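The top view shows the box with its dial at about (338,163) and the handle at about (360,188). The hinge is up-left. The scene view shows the box at (350,205). I'll crop in closer.

```bash
python3 - <<'E'
import cv2
a=cv2.imread("pics/top0.png")[110:230,280:400]
b=cv2.imread("pics/scene0.png")[175:245,310:390]
a=cv2.resize(a,(600,600),interpolation=cv2.INTER_CUBIC);cv2.imwrite("pics/a.png",a)
cv2.imwrite("pics/b.png",cv2.resize(b,(640,560),interpolation=cv2.INTER_CUBIC))
E
```

```text
(no output)
```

View pics/a.png

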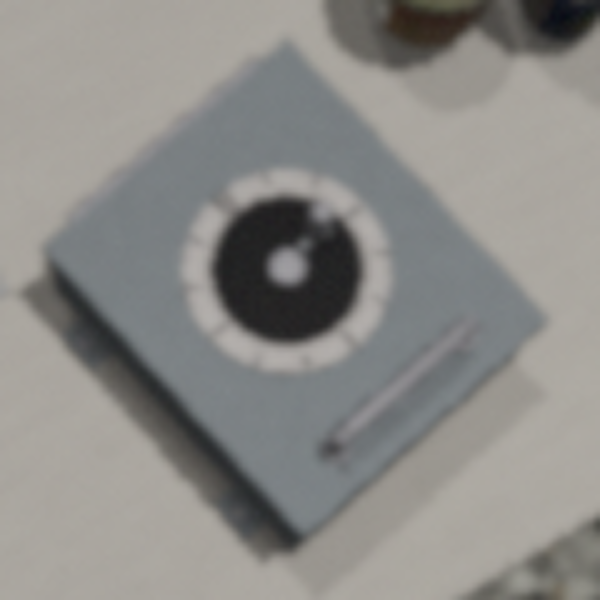

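View pics/b.png

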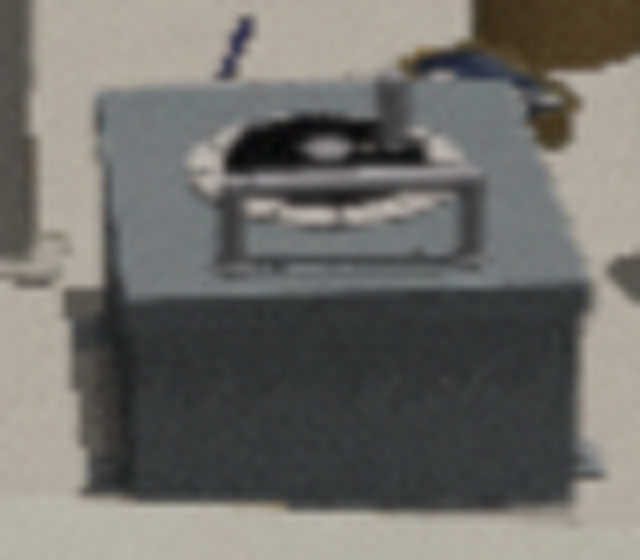

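The crops show the lid outline. In crop pixels, the disc is at about (288,268), the double mark at (222,200), and the handle bar runs from (328,452) to (470,328). The peg leans up-right of the hub, near mark 2 or 3. Next I'll turn these into positions.

```bash
cat > h.py <<'E'
import cv2,numpy as np
from workcell import bot
from scipy.spatial.transform import Rotation as Rn
def ray(c,px):
    K=np.array([[c["fx"],0,c["cx"]],[0,c["fy"],c["cy"]],[0,0,1]])
    u=cv2.undistortPoints(np.array(px,float).reshape(-1,1,2),K,np.array([c["k1"],0,0,0.])).reshape(-1,2)
    d=np.c_[u,np.ones(len(u))]@c["R"]; return -c["R"].T@c["t"],d
def onz(c,px,z):
    o,d=ray(c,px); return (o+d*((z-o[2])/d[:,2])[:,None])[:,:2]
def crop2full(p): return (np.array(p,float)+.5)/5-.5+[280,110]
def tool(yaw):  # pointing down, tool y along direction yaw (world)
    y=np.array([np.cos(yaw),np.sin(yaw),0]); z=np.array([0,0,-1.]); return Rn.from_matrix(np.c_[np.cross(y,z),y,z]).as_rotvec()
E
python3 - <<'E'
from h import *
c=bot.read_camera("top"); im=c["pixels"]
g=cv2.cvtColor(im,cv2.COLOR_BGR2GRAY)
big=cv2.resize(im[110:230,280:400],(600,600),interpolation=cv2.INTER_CUBIC); gb=cv2.cvtColor(big,cv2.COLOR_BGR2GRAY)
m=((gb>145)).astype(np.uint8)
cn=[k for k in cv2.findContours(m,cv2.RETR_EXTERNAL,cv2.CHAIN_APPROX_NONE)[0] if cv2.pointPolygonTest(k,(290,180),True)>-8 and cv2.contourArea(k)>5000]
for k in cn:
    e=cv2.fitEllipse(cv2.convexHull(k)); print("ring",e); print(onz(c,crop2full(e[0]),.106))
d=(gb<75).astype(np.uint8); k=max([k for k in cv2.findContours(d,cv2.RETR_EXTERNAL,cv2.CHAIN_APPROX_NONE)[0] if cv2.pointPolygonTest(k,(270,300),False)>0],key=cv2.contourArea)
e=cv2.fitEllipse(cv2.convexHull(k)); print("disc",e,onz(c,crop2full(e[0]),.113))
P=onz(c,crop2full([[288,268]]),.116)[0]; print("hub",P)
M=onz(c,crop2full([[222,200]]),.106)[0]; print("m12",M,np.degrees(np.arctan2(*(M-P)[::-1])))
H=onz(c,crop2full([[328,452],[470,328]]),.142); print("handle",H,H.mean(0),np.degrees(np.arctan2(*(H[0]-H[1])[::-1])))
L=onz(c,crop2full([[288,40],[50,255],[297,540],[545,322]]),.104); print("lid",L,L.mean(0)); 
for a,b in((3,0),(2,1),(3,2),(0,1)): v=L[b]-L[a]; print(np.degrees(np.arctan2(v[1],v[0])),np.linalg.norm(v))
print("peg",onz(c,crop2full([[322,214]]),.147),onz(c,crop2full([[303,243]]),.113))
print("shelf",onz(c,[[270,105],[0,255]],.5))
s=bot.read_camera("scene"); print("shubs",onz(s,[[(324+.5)/8-.5+310,(149+.5)/8-.5+175]],.116), "pegtop", onz(s,[[(392+.5)/8-.5+310,(85+.5)/8-.5+175]],.147),"handle",onz(s,[[(230+.5)/8+309.5,(180.)/8+174.5],[(470+.5)/8+309.5,(173.)/8+174.5]],.142))
E
```

```text
ring ((207.5281524658203, 299.61236572265625), (638.641357421875, 1172.2213134765625), 87.62881469726562)
[[ 0.63366677 -0.02319656]]
disc ((286.8162841796875, 269.5351867675781), (140.73170471191406, 143.7342987060547), 112.75941467285156) [[ 0.64921156 -0.06845991]]
hub [ 0.64934466 -0.06893424]
m12 [ 0.69255514 -0.03253669] 40.10849170066929
handle [[ 0.53819509 -0.08671817]
 [ 0.60754209 -0.16783427]] [ 0.57286859 -0.12727622] 130.52747557254528
lid [[ 0.78988696 -0.07305165]
 [ 0.66128353  0.06668737]
 [ 0.49476761 -0.0713585 ]
 [ 0.61940186 -0.21696652]] [ 0.64133499 -0.07367232]
40.16935908517673 0.22310683480708982
39.65958239705862 0.21629658690300282
130.5621125145845 0.19166479217839036
132.6237203204669 0.1899100769791439
peg [[ 0.67239249 -0.0863845 ]] [[ 0.66475935 -0.07808497]]
shelf [[0.67832738 0.09717708]
 [0.36848755 0.65045945]]
shubs [[ 0.64348811 -0.06888529]] pegtop [[ 0.65752466 -0.09398313]] handle [[ 0.54455927 -0.09118713]
 [ 0.60757915 -0.16579166]]
```

```bash
cat >> h.py <<'E'
YAW=np.radians(40.2); C=np.array([.6487,-.0687]); R=.030; ZT=.1195
ex=np.array([np.cos(YAW),np.sin(YAW)]); ey=np.array([-ex[1],ex[0]])
TP=tool(YAW-np.pi/2)
def peg(deg,z=ZT,r=R): # dial angle -> TCP
    a=YAW+np.radians(deg); return [*(C+r*np.array([np.cos(a),np.sin(a)])),z]
def F(): # force in box axes
    f=np.array(bot.current_contact_force()); return np.array([f[:2]@ex,f[:2]@ey,f[2]])
E
python3 - <<'E'
from h import *
for y in (YAW-np.pi/2,YAW+np.pi/2,YAW,YAW+np.pi):
    q=bot.inverse_kinematics(peg(-77),tool(y)); print(np.round(q,2) if q is not None else q)
bot.goto([.1,.42,.26],bot.current_tool_rot())
bot.goto([.42,-.05,.28],TP)
bot.goto(peg(-77,.20),TP)
bot.set_gripper(.4,10)
print(bot.current_clock(),bot.current_ee_pos(),F())
cv2.imwrite("pics/t1.png",cv2.resize(bot.read_camera("top")["pixels"][90:230,260:420],(640,560)))
cv2.imwrite("pics/s1.png",cv2.resize(bot.read_camera("scene")["pixels"][130:250,290:410],(600,600),interpolation=cv2.INTER_CUBIC))
E
```

```text
[-0.31  0.5   1.36 -0.    1.28  0.56]
[-0.31  0.5   1.36 -0.    1.28 -2.58]
[-0.31  0.5   1.36 -0.    1.28 -1.01]
[-0.31  0.5   1.36 -0.    1.28  2.13]
4.8583 [ 0.67271194 -0.0866813   0.19994279] [ 0.05371839 -0.67637113 -0.30298875]
```

View pics/s1.png

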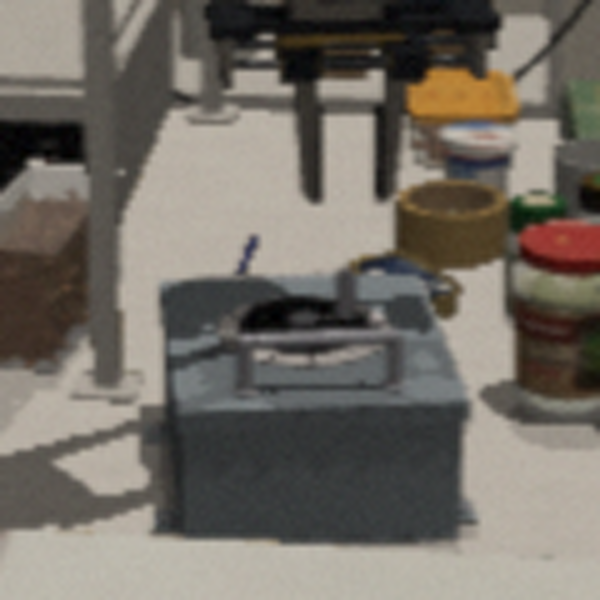

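The fingertips at (312,195) and (385,195) straddle the peg at (348,290). I'll descend, grip, and check.

```bash
python3 - <<'E'
from h import *
bot.line_to(peg(-77,.155),max_speed=.1); print(F())
bot.line_to(peg(-77),max_speed=.06); print(F())
bot.set_gripper(0,10); print(bot.current_opening()*92,bot.current_grip_force(),F(),bot.current_ee_pos())
for a in (-72,-62,-47,-32):
    t=bot.current_clock(); bot.line_to(peg(a),max_speed=.1)
    print(a,round(bot.current_clock()-t,3),F().round(2),round(bot.current_opening()*92,1), (np.array(bot.current_ee_pos())-peg(a)).round(4))
cv2.imwrite("pics/t2.png",cv2.resize(bot.read_camera("top")["pixels"][110:230,280:400],(600,600),interpolation=cv2.INTER_CUBIC))
E
```

```text
[ 0.58324935 -0.11679197  0.57484344]
[ 0.96135602  0.51515628 -0.50328524]
13.182414075430712 10.000738569069654 [-1.40649689  2.92267818  2.64381945] [ 0.67254984 -0.08641928  0.11980605]
-72 0.25 [-1.3   2.83  4.03] 13.4 [0.     0.0004 0.0003]
-62 0.25 [-2.1   3.87  4.26] 13.7 [0.0001 0.0007 0.0002]
-47 0.25 [-1.59  3.92  5.59] 13.5 [0.0001 0.0007 0.0002]
-32 0.25 [-2.83  3.62  5.49] 13.8 [0.     0.0005 0.0002]
```

```bash
cat >> h.py <<'E'
def sweep(a0,a1,step=20,v=.15,log=40):
    n=int(np.ceil(abs(a1-a0)/step-1e-9))
    for i,a in enumerate(np.linspace(a0,a1,n+1)[1:]):
        bot.line_to(peg(a),max_speed=v)
        if i%(log//step)==0 or i==n-1:
            f=F(); r=np.radians(a); e=np.array(bot.current_ee_pos())[:2]-peg(a)[:2]
            print(round(a),"F",f.round(1),"rad %.1f tan %.1f"%(f[0]*np.cos(r)+f[1]*np.sin(r),-f[0]*np.sin(r)+f[1]*np.cos(r)),"open %.1f"%(bot.current_opening()*92),"e mm",(1e3*np.array([e@ex,e@ey])).round(1))
        if np.linalg.norm(F())>35: print("HIGH",a,F()); break
E
python3 - <<'E'
from h import *
sweep(-32,328); print(bot.current_clock())
cv2.imwrite("pics/t2.png",cv2.resize(bot.read_camera("top")["pixels"][110:230,280:400],(600,600),interpolation=cv2.INTER_CUBIC))
E
```

```text
-12 F [-3.1  2.5  5.1] rad -3.5 tan 1.8 open 13.6 e mm [0.4 0.7]
28 F [-0.4  1.6  5.8] rad 0.4 tan 1.6 open 13.7 e mm [0.4 0.4]
68 F [-0.5  3.5  6.3] rad 3.1 tan 1.8 open 13.4 e mm [0.1 0.5]
108 F [-1.7  3.4  7. ] rad 3.7 tan 0.5 open 13.5 e mm [-0.6  0.2]
148 F [-2.8  0.1  5.5] rad 2.4 tan 1.4 open 13.5 e mm [-0.6 -0.8]
188 F [-0.  -1.2  4.4] rad 0.2 tan 1.2 open 13.6 e mm [ 0.2 -0.5]
228 F [ 0.  -0.4  5.5] rad 0.3 tan 0.3 open 13.6 e mm [0.5 0.1]
268 F [ 1.9 -0.2  5.7] rad 0.2 tan 1.9 open 13.4 e mm [0.7 0.4]
308 F [1.3 0.7 5.1] rad 0.2 tan 1.5 open 13.3 e mm [0.8 0.9]
328 F [0.6 1.7 4.9] rad -0.4 tan 1.7 open 13.9 e mm [0.7 1.3]
12.3167
```

View pics/t2.png

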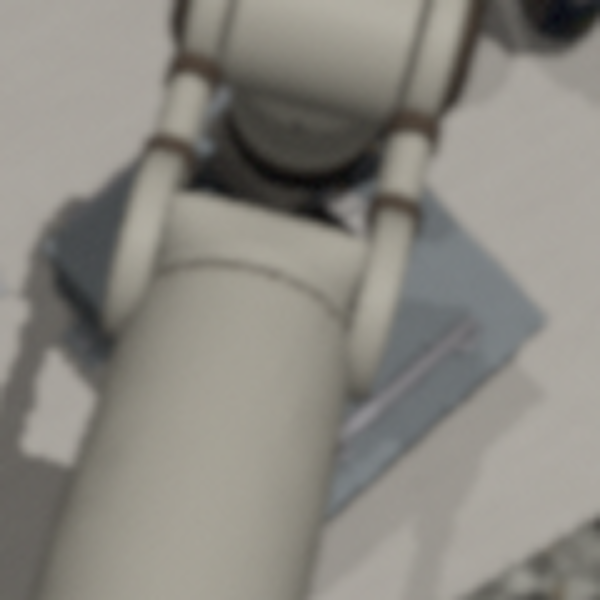

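The arm hides the dial from above (only the handle shows, near (460,335)), so I can't check it by eye. Forces stay small and the path runs concentric, so I'll continue to mark 10 for the third pass (780°).

```bash
python3 - <<'E'
from h import *
sweep(328,780,log=80); bot.hold(.3)
p=np.array(bot.current_ee_pos())[:2]-C; print("ang",np.degrees(np.arctan2(p[1],p[0]))-40.2,np.hypot(*p),F(),bot.current_clock())
E
```

```text
348 F [0.1 1.8 6.8] rad -0.3 tan 1.7 open 13.6 e mm [0.5 1.5]
426 F [-0.9  2.   7.3] rad 1.5 tan 1.7 open 13.6 e mm [-0.5  0.9]
505 F [ 0.8 -0.7  6.1] rad -1.0 tan 0.1 open 13.5 e mm [-0.6 -0.3]
583 F [ 1.2 -0.7  5.3] rad -0.4 tan 1.4 open 13.5 e mm [0.2 0.3]
662 F [ 0.2 -0.2  5.4] rad 0.3 tan 0.1 open 13.7 e mm [0.2 0.4]
741 F [1.  0.3 6.4] rad 1.0 tan -0.1 open 13.5 e mm [-0.   1.2]
780 F [-1.   1.3  7.5] rad 0.6 tan 1.5 open 13.4 e mm [-0.6  1. ]
ang 61.65724819097288 0.030606928868498823 [-0.82374621  2.70390582  7.94362011] 18.4167
```

```bash
python3 - <<'E'
from h import *
sweep(780,270,log=80); bot.hold(.3)
p=np.array(bot.current_ee_pos())[:2]-C; print("ang",np.degrees(np.arctan2(p[1],p[0]))-40.2,np.hypot(*p),F(),bot.current_clock())
E
```

```text
760 F [1.4 0.2 5.9] rad 1.2 tan -0.7 open 13.6 e mm [0.4 0.2]
682 F [-0.2 -1.6  6. ] rad 0.8 tan -1.3 open 13.7 e mm [-0.6 -0.5]
603 F [-0.7  2.5  7.1] rad -1.9 tan -1.7 open 13.3 e mm [-1.  1.]
525 F [3.5 0.8 6.1] rad -3.2 tan -1.7 open 13.7 e mm [0.1 1.1]
447 F [ 1.4 -1.   6.6] rad -0.9 tan -1.5 open 13.7 e mm [0.1 0.6]
368 F [ 2.3 -1.2  5. ] rad 2.1 tan -1.5 open 13.5 e mm [0.3 0. ]
290 F [-1.6 -1.6  6.3] rad 0.9 tan -2.1 open 13.6 e mm [-1.3 -0. ]
270 F [-1.9 -0.3  6.4] rad 0.3 tan -1.9 open 13.5 e mm [-1.5  0.5]
ang -92.54521083326162 0.0295975324626986 [-1.68632869 -0.3520341   7.75148513] 25.2167
```

```bash
python3 - <<'E'
from h import *
a=270
while a<270+200:
    a+=5 if a<325 else 4; bot.line_to(peg(a),max_speed=.03)
    f=F(); r=np.radians(a); t=-f[0]*np.sin(r)+f[1]*np.cos(r)
    p=np.array(bot.current_ee_pos())[:2]-C; th=(np.degrees(np.arctan2(p[1],p[0])-YAW))%360; lag=(a-th+180)%360-180
    print(a,"tan %.1f lag %.1f"%(t,lag),f.round(1),end=" | ")
    if t>6 or np.linalg.norm(f[:2])>10: print("STOP"); break
print(bot.current_clock(),bot.current_opening()*92)
E
```

```text
275 tan -0.9 lag 1.7 [-0.9  0.2  6.4] | 280 tan 0.3 lag 0.9 [ 0.5 -0.9  5.4] | 285 tan 0.8 lag 1.0 [ 1.2 -1.4  5.7] | 290 tan -0.2 lag 1.0 [ 0.1 -0.8  6. ] | 295 tan -0.9 lag 1.3 [-0.3 -1.5  4.5] | 300 tan 1.4 lag 0.5 [ 2.  -0.7  5.2] | 305 tan 0.2 lag 0.7 [ 0.3 -0.1  5.8] | 310 tan 0.1 lag 0.7 [ 2.  -2.2  4.5] | 315 tan 0.1 lag 0.3 [ 1.6 -1.4  4.7] | 320 tan 0.9 lag -0.0 [ 1.9 -0.5  5.6] | 325 tan 0.2 lag -0.6 [ 2.2 -1.4  4.9] | 329 tan -0.8 lag -0.6 [ 1.5 -1.8  4.8] | 333 tan 1.4 lag -1.0 [ 3.3 -0.   6. ] | 337 tan 0.1 lag -1.2 [ 1.9 -0.7  5.7] | 341 tan -0.0 lag -1.2 [ 1.6 -0.6  4.7] | 345 tan -0.5 lag -1.1 [ 1.9 -1.   4.4] | 349 tan -0.2 lag -1.4 [ 2.4 -0.6  6.1] | 353 tan 1.0 lag -2.0 [1.8 0.8 6. ] | 357 tan -0.3 lag -1.6 [ 1.8 -0.4  6.3] | 361 tan 0.1 lag -1.7 [2.9 0.1 6.4] | 365 tan -0.8 lag -1.2 [ 1.7 -0.6  5.9] | 369 tan -4.5 lag 1.3 [ 3.5 -4.   3. ] | 373 tan -9.7 lag 4.0 [ 4.2 -8.9  1.1] | 377 tan -12.9 lag 6.7 [  4.5 -12.1  -1.8] | STOP
31.2167 13.359706612987031
```

The dial caught near 367°, about 97° after the reversal, at about 13 N. I'll unload it, let go, and take the handle.

```bash
cat >> h.py <<'E'
HB=np.array([.5745,-.128]); TH=tool(YAW)
def hand(th,dz=-.015):
    x=-.197*np.cos(th)+.04*np.sin(th); z=.1+.197*np.sin(th)+.04*np.cos(th)
    return [*(HB+ex*(.197+x)),z+dz]
E
python3 - <<'E'
from h import *
bot.line_to(peg(368),max_speed=.02); print(F())
bot.set_gripper(.35,10); print(F())
bot.line_to(peg(368,.19),max_speed=.15)
bot.goto(hand(0,.05),TH); bot.set_gripper(.42,25)
bot.line_to(hand(0,.015),max_speed=.1); print(F()); bot.line_to(hand(0),max_speed=.08); print(F(),bot.current_clock())
bot.set_gripper(0,25); bot.hold(.2); print(bot.current_opening()*92,bot.current_grip_force(),F(),bot.current_ee_pos(),hand(0))
E
```

```text
[ 1.49322261 -5.21086593  4.79871309]
[ 0.04999463 -0.78327484 -0.39129899]
[ 0.93153842 -0.0797044  -0.32302851]
[-0.03069672 -1.01090422  0.41447652] 35.5583
10.069961095991689 24.991464614868164 [1.58522291 0.03221682 1.47750914] [ 0.57489759 -0.12793785  0.12534093] [np.float64(0.5745), np.float64(-0.128), np.float64(0.125)]
```

```bash
python3 - <<'E'
from h import *
for th in list(np.arange(.03,.16,.03))+list(np.arange(.2,1.11,.075))+[1.12]:
    bot.line_to(hand(th),max_speed=.06); f=F()
    print(round(th,2),f.round(1),((np.array(bot.current_ee_pos())-hand(th))*1e3).round(1),round(bot.current_opening()*92,1))
    if np.linalg.norm(f)>35 or (th<.16 and f[2]<-20): print("STOP"); break
print(bot.current_clock())
cv2.imwrite("pics/s3.png",cv2.resize(bot.read_camera("scene")["pixels"][110:250,270:430],(640,560),interpolation=cv2.INTER_CUBIC))
E
```

```text
0.03 [ 3.1 -2.2 -2.4] [ 0.3  0.  -0.1] 10.0
0.06 [ 3.6 -1.6 -3.2] [ 0.2  0.  -0.1] 10.0
0.09 [ 3.2 -2.2 -2.9] [ 0.2  0.1 -0. ] 10.2
0.12 [ 4.7 -2.8 -3.7] [0.2 0.1 0. ] 10.3
0.15 [ 4.1 -3.2 -3.1] [ 0.1  0.1 -0.1] 10.2
0.2 [ 3.7 -2.3 -2.7] [0.1 0.1 0.1] 10.3
0.28 [ 4.9 -2.8 -2.7] [-0.   0.1  0. ] 10.1
0.35 [ 3.8 -1.7 -3.3] [-0.2  0.1 -0.2] 10.4
0.43 [ 3.  -0.8 -3.8] [-0.2  0.3  0.1] 9.5
0.5 [ 1.2  1.7 -2.6] [0.3 0.8 0.9] 10.2
0.58 [ 1.   4.6 -0.8] [0.4 1.  1. ] 10.1
0.65 [-0.8  6.1 -2.1] [-0.1  0.7  0.4] 10.4
0.73 [-0.9  5.7 -2.8] [-0.2  0.9  0.4] 10.1
0.8 [-1.1  6.5 -1.7] [-0.3  1.   0.5] 10.1
0.88 [-1.   7.9 -2.5] [-0.4  1.2  0.5] 9.7
0.95 [-1.   8.2 -2.5] [-0.4  1.4  0.5] 9.8
1.03 [-2.1  7.5 -1.8] [-0.5  1.6  0.5] 9.9
1.1 [-0.2  7.9 -2. ] [-0.5  1.8  0.5] 10.3
1.12 [-2.8  8.1 -1.9] [-1.   1.5  0.4] 10.2
42.9167
```

View pics/s3.png

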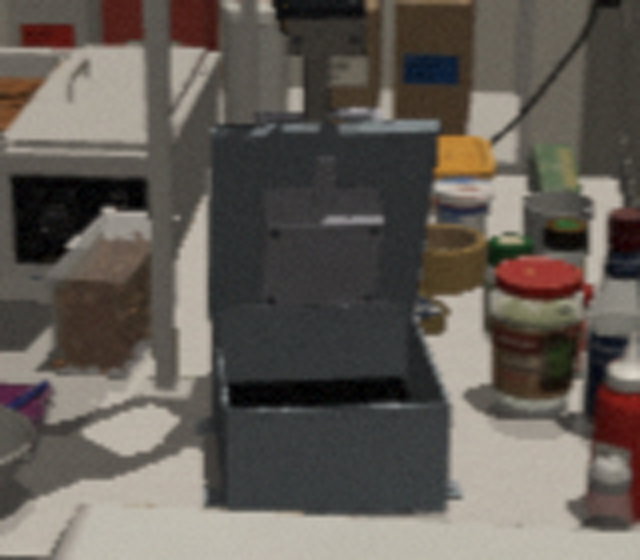

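The lid stands open: its front edge is at (325,125) in the crop and the box interior is visible. Now I'll release and withdraw.

```bash
python3 - <<'E'
from h import *
bot.set_gripper(.2,25); bot.hold(.2); print(bot.current_opening()*92,F())
p=np.array(bot.current_ee_pos())
for dz in (.015,.03,.06): bot.line_to(p+[0,0,dz],max_speed=.06); print(F().round(1))
bot.hold(.8); print(F(),bot.current_clock())
cv2.imwrite("pics/s4.png",cv2.resize(bot.read_camera("scene")["pixels"][90:250,250:450],(700,560),interpolation=cv2.INTER_CUBIC))
E
```

```text
18.793033278095333 [-0.47612826 -0.78258673 -0.18968509]
[ 0.8 -0.9 -0.8]
[-0.4 -0.3 -0.3]
[-0.1 -0.4 -0.8]
[-0.07690601 -0.14534844  0.45635356] 45.7583
```

View pics/s4.png

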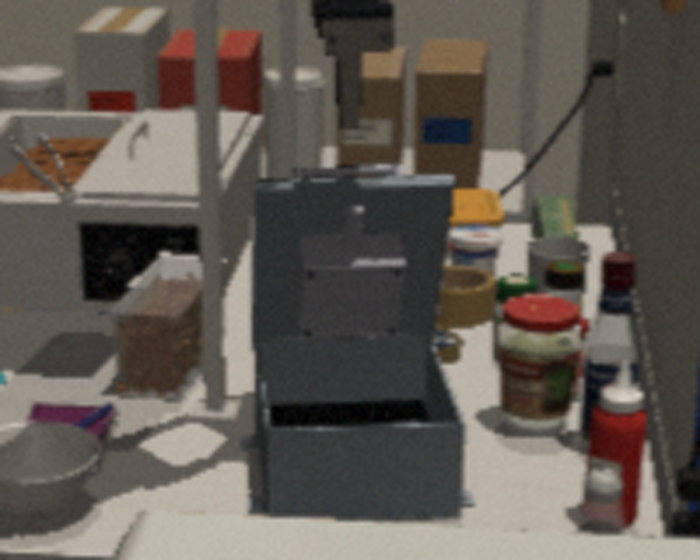

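The lid stands on its own, with its edge at (355,180). The gripper is clear above it at (350,60), and the other things look unmoved.

```bash
python3 -c "
from workcell import bot
print(bot.job_done(),bot.current_clock())"
```

```text
the job is handed in; nothing more can be done
the job is handed in; nothing more can be done
```

I dialled the takings box open, swung the lid to about 1.1 rad, let go, and handed the job in; the last picture showed the lid standing by itself and nothing else moved, but no verdict was returned.

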